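# Jog a pile of spacer plates square into a corner stop and weigh it down

### The arm

A 6-joint arm with a two-finger parallel gripper is mounted at the origin on the work surface. World frame = base frame: x ahead of the robot, y to its left, z up, the work surface at z = 0. Lengths are in m, angles in degrees, forces in N, time in s.
With the tool pointing down it reaches from about 0.325 to 0.775 m from the base axis. Payload 5.5 kg.
Tool frame: the origin (TCP) lies at the centre of the arm's flange, where the gripper is bolted on; the fingertips stand 182 mm ahead of it and the grasp point (between the pads) lies 163 mm ahead of it; z points along the fingers, y is the line along which they close (so a half turn about z gives the same grasp; the last joint's range is limited). The gripper opens to 88 mm and grips with 3 to 60 N. Pads are 20 mm wide; open, the fingers measure 115 mm over their backs; the gripper's body (75 mm by 178 mm) begins 61 mm behind the grasp point.
Start: joints at [68.772, 5.22, 70.514, -0, 104.267, -3.249], TCP at [0.185, 0.571, 0.405] pointing down, gripper open.
Joint ranges: [-164.24, 164.24], [-49.07, 125.15], [9.68, 141.18], [-86.29, 266.29], [3.28, 154.24], [-151.56, 151.56]. Speed limits (degrees/s): [147.25, 147.25, 172.46, 180, 180, 180].

### API

Orientations are given as [roll, pitch, yaw] about the fixed x, y, z axes, in that order (R = Rz(yaw) Ry(pitch) Rx(roll)).
In Python, from station import r gives the robot as it stands. The module is installed in compiled form; this text tells all that it offers. Calls block until the motion is done:
- r.reach(position, orientation): joint-space move of the TCP to a pose.
- r.servo_line(position, rotation=None, speed=0.15): straight line of the TCP; rotation=None keeps the orientation; speed is the mean speed in m/s.
- r.move_joints(angles): joint-space move.
- r.let_go() and r.grab(squeeze=None): open the fingers fully, or close them until they stop; squeeze is the grip in N (None keeps the last).
- r.wait(seconds).
- r.inverse_kinematics(position, orientation): joint angles nearest the present ones, or None.
- r.sense(): the state.
- r.snapshot(name): name is "scene" or "side" or "wrist"; returns a dict with "frame" (400x640x3 uint8, red, green, blue), "fx", "fy", "cx", "cy" (pixels), "R" (3x3) and "t" (3): a world point X has camera coordinates R X + t. Camera axes: x right, y down, z forward; pixel columns grow to the right and rows downward; lengths in m; the calibration is good to about 2 mm. A picture is of the moment at which its call begins. There is no depth.
A pose or a line that the arm cannot do raises r.IKError and nothing moves.
- r.hand_in(): hands the job in; it is judged then, once.
The state is a dict: "clock": time; "joints": joint angles; "joint_vel": joint speeds; "joint_torque": joint torques, N m; "tcp_pos": TCP position; "orientation": TCP orientation; "contact_force": force on the tool from outside, world axes, zero at the start; "torque": the same for the moment, N m; "opening": finger opening in m; "gripper_force": force on a finger pad.
Only numpy, scipy, OpenCV 4.12 (cv2) and the standard library are available. Lean on these libraries where they do the work, as an engineer would, in place of code of your own. Each camera call takes 0.05 s, during which the arm holds its last target. There are 200 camera calls.

### The job

Tap the askew pile of four spacer plates home into the corner of the fixture, until every plate lies flush against both fences and all their edges line up. Then set the brass-posted weight down gently on the middle of the pile so that the plates stay square, and leave the other tools where they lie.

Things in the scene. Friction and masses are not known exactly. Their poses are not given: they have to be found in the camera images.
- fixture: jogging fixture fixed to the table: dark steel base plate 190 x 220 mm, 12 mm thick, with two bright steel stop fences, each 12 mm thick and standing 30 mm above the base's top. One fence runs along the whole -x edge (its inner face looks to the fixture's +x), the other along the +y edge (inner face looks to -y); the +x and -y sides are open. Origin: centre of the underside; axes along the edges.
- corner (a point): the point on the base's top face where the inner faces of both fences meet, at (-83, +98, 12) mm in the fixture's frame, with the fixture's axes. A plate that is home has its centre 32 mm along +x and 55 mm along -y from here.
- plate1: blue spacer plate, 64 x 110 x 8 mm (x, y, z), about 0.15 kg; number 1 from the bottom of the pile of four (32 mm high in all) that lies askew on the fixture's base, out of its corner. Origin: centre of the underside; x across its width, y along its length.
- plate2: silver (aluminium) spacer plate, 64 x 110 x 8 mm (x, y, z), about 0.15 kg; number 2 from the bottom of the pile of four (32 mm high in all) that lies askew on the fixture's base, out of its corner. Origin: centre of the underside; x across its width, y along its length.
- plate3: red spacer plate, 64 x 110 x 8 mm (x, y, z), about 0.15 kg; number 3 from the bottom of the pile of four (32 mm high in all) that lies askew on the fixture's base, out of its corner. Origin: centre of the underside; x across its width, y along its length.
- plate4: brass-yellow spacer plate, 64 x 110 x 8 mm (x, y, z), about 0.15 kg; number 4 from the bottom of the pile of four (32 mm high in all) that lies askew on the fixture's base, out of its corner. Origin: centre of the underside; x across its width, y along its length.
- weight: hold-down weight standing on the table: dark steel disc 52 mm in diameter and 32 mm high, with an upright brass grip post 24 mm in diameter from 32 to 78 mm above the underside; about 0.6 kg. Origin: centre of the underside, z along the post.
- jack: black screw jack, round, 48 mm in diameter, 60 mm high, without a brass post; bystander. Origin: on its underside, z up.
- pliers: pliers with orange handles, about 170 mm long, lying flat; bystander. Origin: on its underside, z up.
- wrench: steel open-ended wrench, 160 mm long, lying flat; bystander. Origin: on its underside, z up.
- hexkey: dark L-shaped hex key, 130 x 30 mm, lying flat; bystander. Origin: on its underside, z up.
- bar_long: bright steel parallel bar, 20 x 150 x 25 mm; bystander. Origin: on its underside, z up.
- bar_short: bright steel parallel bar, 30 x 80 x 20 mm; bystander. Origin: on its underside, z up.
- screwdriver: screwdriver, 190 mm long, lying flat; bystander. Origin: on its underside, z up.

How it is judged:
By the outcome, as a careful person would: the job done as asked, in the order asked, and still so for the second after the job is handed in, with the robot touching nothing.
It also fails if it takes over 64 s, if anything falls off the work surface, if the arm or the gripper's body presses on something with over 40 N, if the wrist force passes 120 N, or if a joint passes its speed limit or range.

## Working session

There is one attempt and no reset: what is moved stays moved. The work goes in short steps, each a Python script; the robot and the scene stay as the last script left them, time stands still between calls to the robot, and variables do not carry over. Pictures are saved under pics/ and viewed, at most 10 in all, crops included, and the job is handed in when it is done.

```bash
mkdir -p pics
python3 - <<'E'
from station import r
import cv2,numpy as np
for n in("scene","side"):
    s=r.snapshot(n); cv2.imwrite(f"pics/{n}0.png",s["frame"][:,:,::-1]); np.savez(f"{n}0.npz",**s)
    print(n,s["fx"],s["cx"],s["cy"],np.array(s["R"]).round(3).tolist(),np.array(s["t"]).round(3), (-np.array(s["R"]).T@s["t"]).round(3))
print(r.sense())
E
```

```text
scene 408.67929540926866 319.06702883764206 197.58475466151913 [[0.056, 0.998, 0.005], [0.654, -0.033, -0.756], [-0.755, 0.045, -0.654]] [-0.055 -0.353  1.55 ] [ 1.404 -0.027  0.748]
side 403.0347599983032 326.14507752173336 191.73208871934017 [[-0.723, -0.69, -0.017], [-0.495, 0.535, -0.685], [0.482, -0.487, -0.729]] [0.45  0.336 0.77 ] [0.121 0.505 0.799]
{'clock': 0.1, 'joints': array([ 6.87716526e+01,  5.25841568e+00,  7.05731569e+01,  8.85327740e-04,
        1.04266715e+02, -3.24866289e+00]), 'joint_vel': array([-0.05035966, -0.1716411 , -0.21102157,  0.03574846, -0.02826505,
       -0.03177044]), 'joint_torque': array([ 2.25007912e-03, -4.47860634e+01, -4.07568634e+01,  7.00593833e-02,
        2.84083304e-02, -1.37890956e-04]), 'tcp_pos': array([0.18522676, 0.57075052, 0.40364161]), 'orientation': array([-1.79901919e+02, -6.42691764e-03,  1.62020527e+02]), 'contact_force': array([-0.34588396,  0.68234017,  0.05877517]), 'torque': array([ 0.0584581 ,  0.01477558, -0.04286421]), 'gripper_force': 0.0, 'opening': 0.08769809295181269}
```

View pics/scene0.png

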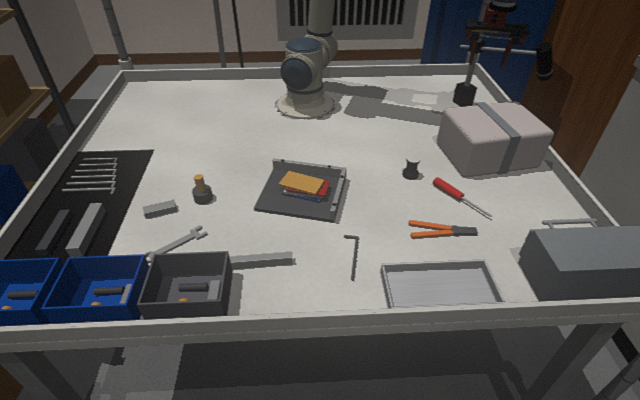

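View pics/side0.png

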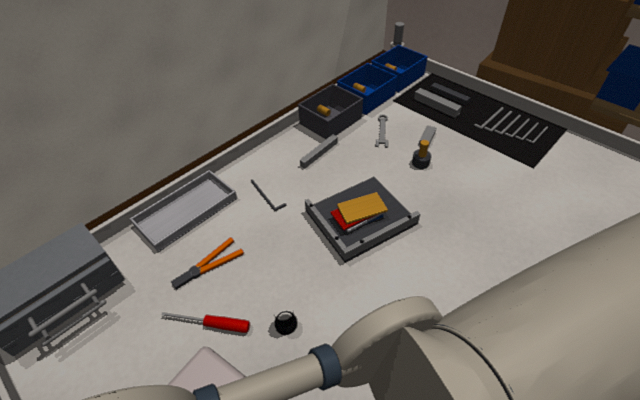

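The scene view shows the fixture at about (303,190), with its fences on the robot side and on the right (+y). The pile is at (303,184), the brass-posted weight at (201,190) and the jack at (411,168). Next I'll look from above with the wrist camera.

```bash
cat > h.py <<'E'
import numpy as np,cv2
from station import r
def ray(s,u,v,z):
    R=np.array(s["R"]);c=-R.T@np.array(s["t"])
    d=R.T@np.array([(u-s["cx"])/s["fx"],(v-s["cy"])/s["fy"],1]);return (c+d*(z-c[2])/d[2])
def proj(s,X):
    p=np.array(s["R"])@X+s["t"];return np.array([s["fx"]*p[0]/p[2]+s["cx"],s["fy"]*p[1]/p[2]+s["cy"]])
E
python3 - <<'E'
from h import *
s=dict(np.load("scene0.npz"));S=dict(np.load("side0.npz"))
print("base centre",ray(s,302,192,.012))
print("weight base",ray(s,202,200,0),ray(s,199,178,.078), "side",ray(S,422,164,0),ray(S,424,144,.078))
p=ray(s,302,190,.012)
r.reach([p[0]-.03,p[1],.46],[180,0,90])
w=r.snapshot("wrist");np.savez("w1.npz",**w);cv2.imwrite("pics/w1.png",w["frame"][:,:,::-1])
print(p,(-np.array(w["R"]).T@w["t"]),r.sense()["tcp_pos"],r.sense()["clock"],r.sense()["joints"].round(1))
E
```

```text
base centre [ 0.52927392 -0.02219011  0.012     ]
weight base [ 0.53539608 -0.29960411  0.        ] [ 0.53647934 -0.29317152  0.078     ] side [ 0.52131989 -0.2966437   0.        ] [ 0.52420047 -0.28920804  0.078     ]
[ 0.52054836 -0.02197633  0.012     ] [0.49002524 0.06130858 0.43969766] [ 0.49065235 -0.02131397  0.45991722] 2.5333 [ -6.5 -10.4  80.    0.  110.4  -6.5]
```

View pics/w1.png

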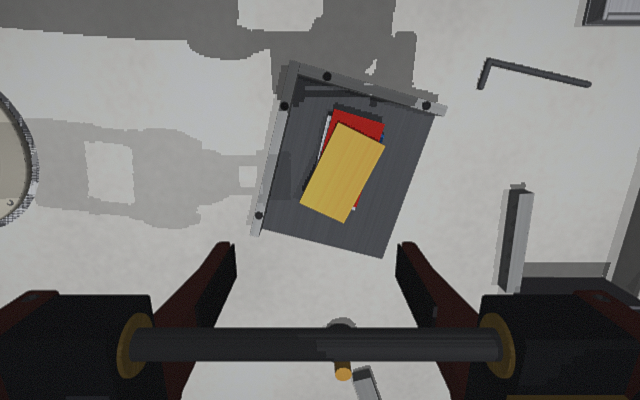

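Wrist view: the fixture corner is at about (290,62) and the fixture's yaw is about -15°. The pile lies about 30 px from the fences, and the weight's post top is at (343,374). I'll zoom in for precise corners.

Run:
```python
import cv2
i=cv2.imread("pics/w1.png")[55:265,240:460]
cv2.imwrite("pics/w1c.png",cv2.resize(cv2.convertScaleAbs(i,alpha=1.5),None,fx=2.8,fy=2.8,interpolation=cv2.INTER_CUBIC))
```

```text
(no output)
```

View pics/w1c.png

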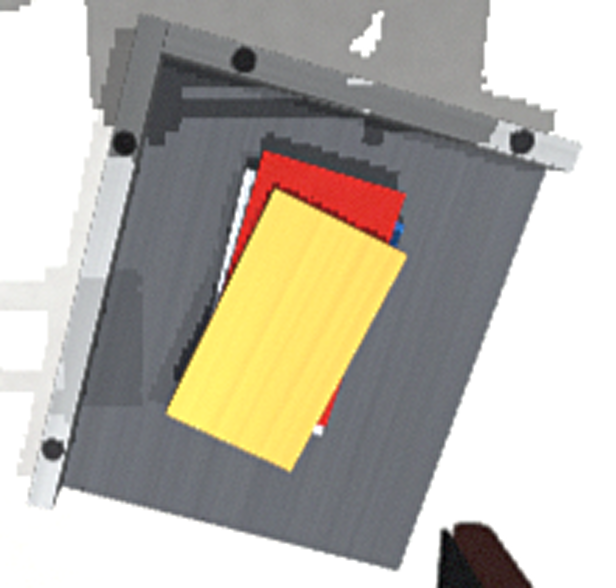

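Run:
```python
from h import *
from scipy.optimize import least_squares
w=dict(np.load("w1.npz"))
P=[((145,14),(-95,110,42)),((580,144),(95,110,42)),((575,172),(95,98,42)),((28,503),(-95,-110,42)),((52,508),(-83,-110,42)),((398,570),(95,-110,12)),((160,56),(-83,98,42))]
uv=np.array([(239.7+a/2.8,54.7+b/2.8) for (a,b),_ in P]);L=np.array([q for _,q in P])/1e3
def W(p,L): c,s=np.cos(p[2]),np.sin(p[2]);return L@np.array([[c,s,0],[-s,c,0],[0,0,1]])+[p[0],p[1],0]
f=lambda p:(np.array([proj(w,X) for X in W(p,L)])-uv).ravel()
o=least_squares(f,[.52,-.02,-.25],loss="soft_l1");print(o.x,np.degrees(o.x[2]),f(o.x).round(1).reshape(-1,2).tolist())
np.save("fix.npy",o.x)
c,s=np.cos(o.x[2]),np.sin(o.x[2])
for n,z,pts in[("brass",.044,[(275,188),(407,255),(292,471),(167,413)]),("red",.036,[(264,150),(404,192),(322,430)]),("silver",.028,[(250,170),(320,433)]),("blue",.02,[(402,225)])]:
    for a,b in pts:
        X=ray(w,239.7+a/2.8,54.7+b/2.8,z)[:2]-o.x[:2];print(n,((X@np.array([[c,-s],[s,c]])-[-.083,.098])*1e3).round(1))
print("post",ray(w,343,374,.078))
```

```text
[ 0.52413733 -0.02394253 -0.26698003] -15.296828879662524 [[-1.6, -0.6], [1.5, -0.1], [-0.7, 0.2], [-0.4, 0.5], [0.0, 1.0], [0.3, 0.8], [0.8, -1.4]]
brass [ 59.  -39.1]
brass [121.5 -50.8]
brass [ 102.5 -158.4]
brass [  40.  -146.6]
red [ 50.7 -25.6]
red [113.4 -26.3]
red [ 111.6 -138. ]
silver [ 47.6 -35.2]
silver [ 112.8 -141.9]
blue [120.6 -40.3]
post [ 0.52851722 -0.29758125  0.078     ]
```

```bash
cat >> h.py <<'E'
fx=np.load("fix.npy");YAW=np.degrees(fx[2])+180
c_,s_=np.cos(fx[2]),np.sin(fx[2]);RF=np.array([[c_,-s_],[s_,c_]])
def P(x,y,z):  # corner frame mm -> world TCP (z = fingertip height mm)
    q=RF@(np.array([x,y])/1e3+[-.083,.098])+fx[:2];return [q[0],q[1],z/1e3+.182]
def F(): return RF.T@np.array(r.sense()["contact_force"])[:2]
def press(a,b,n,lim,step=1.5):  # push from a to b (corner xy mm, tip z 15), stop at lim N
    a,b=np.array(a,float),np.array(b,float);u=(b-a)/np.linalg.norm(b-a);f0=F()
    r.servo_line(P(*a,15),speed=.06)
    d=np.linalg.norm(b-a)
    p=a
    while d>0:
        p=p+u*min(step,d);d-=step;r.servo_line(P(*p,15),speed=.05);f=-(F()-f0)@u
        if f>lim:break
    print(n,"stop",p.round(1),"f",round(f,1),"clk",round(r.sense()["clock"],2),"allF",np.round(r.sense()["contact_force"],1));return p
E
python3 - <<'E'
from h import *
r.grab(20)
r.reach(P(150,-90,80),[180,0,YAW]);print(r.sense()["joints"].round(0),r.sense()["clock"],F())
r.servo_line(P(150,-90,15),speed=.15);print(r.sense()["tcp_pos"],P(150,-90,15),F())
r.servo_line(P(100,-90,15),speed=.06);print(r.sense()["contact_force"])
press((90,-90),(71,-90),"x",15)
w=r.snapshot("scene");cv2.imwrite("pics/s2.png",cv2.resize(w["frame"][140:240,220:380,::-1],None,fx=5,fy=5,interpolation=cv2.INTER_CUBIC))
E
```

```text
[ -7.   5.  85.   0.  90. -81.] 5.0667 [-0.40640239 -0.7596374 ]
[ 0.59097094 -0.03391965  0.19756096] [np.float64(0.5908742105151122), np.float64(-0.033901868002048155), 0.197] [-0.24238715 -0.36189893]
[ 0.3684857  -0.56361214  0.86490261]
x stop [ 71. -90.] f 15.6 clk 10.2 allF [15.  -6.4 -3.1]
```

View pics/s2.png

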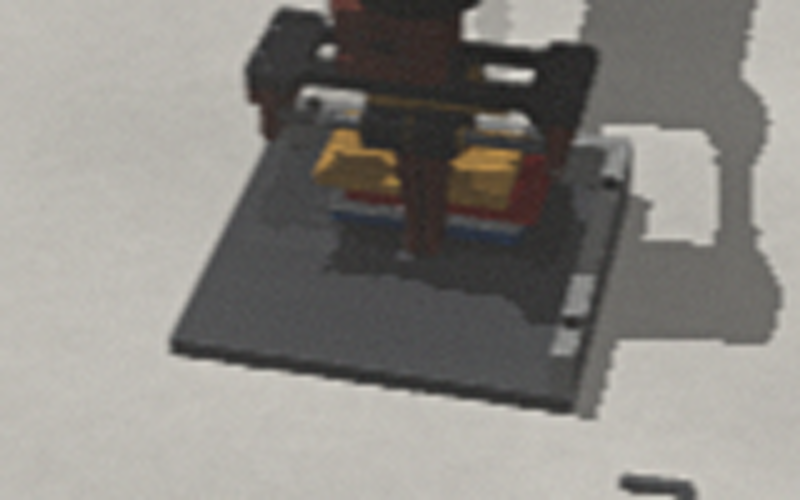

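The close-up shows the pile pressed against the -x fence by the closed fingers, with brass still lagging in -y. Next come the +y push and alternating taps.

Run:
```python
from h import *
r.servo_line(P(95,-90,15));r.servo_line(P(95,-185,15),speed=.2);r.servo_line(P(34,-185,15),speed=.2)
press((34,-132),(34,-118),"y",15)
r.servo_line(P(34,-140,15));r.servo_line(P(95,-140,15),speed=.2);r.servo_line(P(95,-58,15),speed=.2)
press((78,-58),(69,-58),"x",18,1)
r.servo_line(P(95,-58,15));r.servo_line(P(95,-145,15),speed=.2);r.servo_line(P(34,-145,15),speed=.2)
press((34,-128),(34,-117),"y",15,1)
r.servo_line(P(34,-145,15));r.servo_line(P(95,-145,15),speed=.2);r.servo_line(P(95,-58,15),speed=.2)
press((78,-58),(68,-58),"x",15,1)
r.servo_line(P(95,-58,15));r.servo_line(P(95,-58,120),speed=.25)
r.let_go()
# look with the weight in view too
q=P(60,-90,0);r.reach([q[0],q[1]-.10,.40],[180,0,90])
w=r.snapshot("wrist");np.savez("w3.npz",**w);cv2.imwrite("pics/w3.png",w["frame"][:,:,::-1]);print(r.sense()["clock"],r.sense()["joints"].round(0))
```

```text
y stop [  34. -118.] f 10.2 clk 15.18 allF [ -2.7 -10.3   2.2]
x stop [ 70. -58.] f 18.7 clk 18.93 allF [17.7 -5.8 -3.1]
y stop [  34. -117.] f 13.3 clk 23.47 allF [ -3.4 -11.8   1. ]
x stop [ 70. -58.] f 18.0 clk 27.27 allF [17.  -5.2 -1.4]
30.5833 [-16.  -8.  84.   0. 104. -16.]
```

View pics/w3.png

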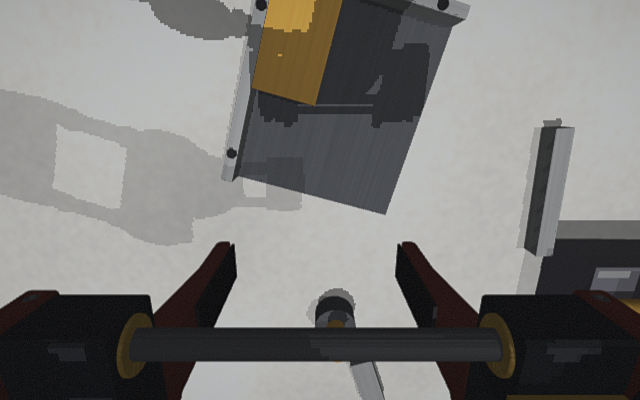

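This view cuts off the pile's corner. I'll take one frame centred on the pile and one on the weight.

Run:
```python
from h import *
q=P(32,-45,0);r.reach([q[0]+.02,q[1]-.09,.36],[180,0,90])
w=r.snapshot("wrist");np.savez("w4.npz",**w)
r.reach([.53,-.385,.36],[180,0,90])
v=r.snapshot("wrist");np.savez("w5.npz",**v)
a=proj(w,np.array(P(30,-50,-138)));print(a,proj(v,np.array([.5285,-.295,.078])),proj(w,np.array(P(32,-55,-138))),r.sense()["clock"])
u0,v0=int(a[0])-100,max(0,int(a[1])-120)
i=cv2.resize(w["frame"][v0:v0+240,u0:u0+200,::-1],None,fx=2.5,fy=2.5,interpolation=cv2.INTER_CUBIC)
b=proj(v,np.array([.5285,-.295,.06]));ub,vb=int(b[0])-50,max(0,int(b[1])-60)
j=cv2.resize(v["frame"][vb:vb+240,ub:ub+100,::-1],None,fx=2.5,fy=2.5)
h=min(len(i),len(j));cv2.imwrite("pics/w45.png",np.hstack([cv2.convertScaleAbs(i[:h],alpha=1.6),j[:h]]));print(u0,v0,ub,vb,i.shape)
```

```text
[290.1221866   99.91591475] [313.42635235  93.2286853 ] [290.95503551 106.43605795] 32.35
190 0 263 33 (600, 500, 3)
```

View pics/w45.png

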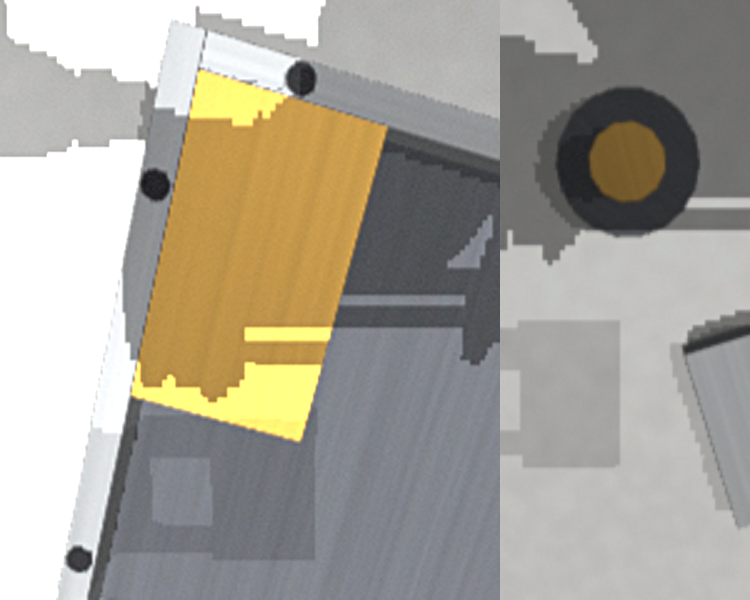

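The crop shows brass flush in the corner, with its edges on both fence lines and no lower plate protruding. The weight's post is at crop (627,161). I'll check the edge lines numerically and work out the weight's position.

Run:
```python
from h import *
w=dict(np.load("w4.npz"));v=dict(np.load("w5.npz"))
print(w["cx"],w["cy"],w["fx"])
for z in (44,36,28,20,12): print(z,[proj(w,np.array(P(x,y,z-182))).round(1).tolist() for x,y in((0,-110),(64,-110),(64,0),(0,0))])
print("brass px",[(190-.3+a/2.5,b/2.5-.3) for a,b in((133,397),(302,441),(388,126),(200,68))])
f=w["frame"]
for u in (262,285,300): print(u,f[158:180,u].tolist())
print(f[120,318:340].tolist())
print("post",ray(v,263-.3+127/2.5,33-.3+161/2.5,.078),"disc",ray(v,263-.3+128/2.5,33-.3+161/2.5,.032))
```

```text
315.53422027544127 204.72210598443704 327.05944584391943
44 [[241.7, 157.9], [310.1, 176.4], [345.2, 49.9], [269.2, 26.7]]
36 [[243.5, 156.5], [310.2, 174.6], [344.4, 51.3], [270.5, 28.8]]
28 [[245.3, 155.1], [310.4, 172.8], [343.6, 52.7], [271.8, 30.8]]
20 [[247.0, 153.8], [310.5, 171.2], [342.9, 54.0], [272.9, 32.7]]
12 [[248.7, 152.6], [310.6, 169.6], [342.2, 55.2], [274.1, 34.5]]
brass px [(242.89999999999998, 158.5), (310.5, 176.1), (344.9, 50.1), (269.7, 26.9)]
262 [[206, 174, 82], [205, 172, 81], [205, 173, 82], [210, 177, 83], [209, 176, 81], [159, 131, 72], [96, 89, 85], [77, 83, 88], [73, 75, 80], [72, 73, 77], [71, 72, 77], [73, 74, 79], [73, 75, 79], [71, 73, 78], [71, 73, 78], [71, 74, 78], [71, 74, 77], [72, 75, 79], [72, 75, 79], [73, 74, 78], [70, 71, 77], [71, 72, 78]]
285 [[206, 175, 83], [206, 175, 85], [206, 174, 83], [207, 176, 84], [205, 175, 82], [206, 176, 85], [207, 177, 85], [207, 177, 83], [206, 175, 83], [202, 159, 76], [204, 154, 74], [171, 132, 69], [99, 85, 73], [65, 69, 75], [68, 71, 76], [69, 72, 75], [69, 72, 74], [68, 71, 75], [70, 71, 77], [69, 69, 75], [71, 73, 77], [69, 71, 74]]
300 [[205, 177, 85], [206, 177, 84], [207, 177, 85], [205, 176, 84], [206, 176, 84], [206, 176, 83], [204, 175, 82], [206, 176, 83], [205, 174, 83], [201, 157, 77], [200, 153, 73], [200, 153, 72], [200, 152, 73], [203, 156, 75], [207, 158, 74], [178, 140, 72], [103, 89, 72], [65, 66, 74], [68, 71, 77], [69, 72, 76], [69, 70, 75], [70, 72, 78]]
[[120, 94, 48], [120, 93, 48], [121, 94, 45], [123, 96, 47], [121, 94, 45], [128, 99, 51], [128, 97, 46], [113, 90, 55], [80, 81, 84], [79, 83, 88], [83, 84, 89], [80, 83, 88], [83, 85, 89], [83, 86, 91], [82, 85, 90], [84, 87, 93], [82, 85, 91], [83, 86, 91], [82, 84, 90], [82, 83, 91], [83, 85, 90], [84, 87, 91]]
post [ 0.52855242 -0.29779273  0.078     ] disc [ 0.5286996  -0.29715367  0.032     ]
```

Camera tilt means this view hides up to a few mm of lag in the lower plates. I'll take one oblique look from the open (+x, -y) side on the way to the weight.

Run:
```python
from h import *
v=dict(np.load("w5.npz"));R=v["R"];c=-R.T@v["t"]
p=np.array([.60,-.25,.36])
d=p-[.53,-.385,.36];vv=dict(v);vv["t"]=-R@(c+d)
print([proj(vv,np.array(P(x,y,z-182))).round(0).tolist() for x,y,z in((0,-110,44),(64,-110,44),(64,0,44),(64,-110,12))])
r.reach(p,[180,0,90]);w=r.snapshot("wrist");np.savez("w6.npz",**w)
q=np.array([proj(w,np.array(P(x,y,z-182))) for x,y in((0,-110),(64,-110),(64,0)) for z in(44,36,28,20,12)]);print(q.round(1).tolist(),r.sense()["clock"])
lo=np.maximum(q.min(0).astype(int)-20,0);hi=q.max(0).astype(int)+20
i=w["frame"][lo[1]:hi[1],lo[0]:hi[0],::-1];k=min(780/i.shape[1],580/i.shape[0],5)
cv2.imwrite("pics/w6.png",cv2.resize(cv2.convertScaleAbs(i,alpha=1.6),None,fx=k,fy=k,interpolation=cv2.INTER_CUBIC));print(lo,hi,k)
```

```text
[[96.0, -119.0], [184.0, -91.0], [209.0, -293.0], [199.0, -69.0]]
[[96.1, -121.4], [102.9, -114.4], [109.4, -107.9], [115.4, -101.7], [121.2, -95.9], [184.4, -92.6], [188.4, -86.6], [192.2, -81.0], [195.8, -75.7], [199.1, -70.8], [210.0, -295.9], [213.7, -281.9], [217.1, -268.9], [220.3, -256.7], [223.4, -245.3]] 33.0583
[76  0] [243 -50] 1.6571428571428573
```

View pics/w6.png

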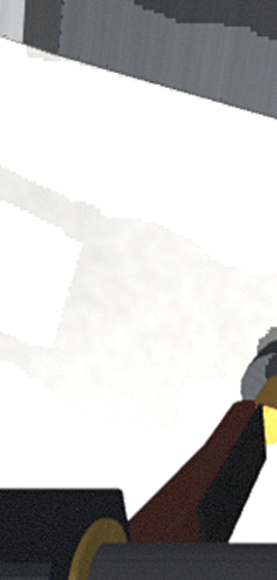

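I misjudged the framing: the pile is off the top of the frame. The camera sits on tool +x and looks back at the fingers, so I'll use a yaw of -45° to view the open faces obliquely.

Run:
```python
from h import *
w=dict(np.load("w5.npz"));T=np.array([.53,-.385,.36])
R=w["R"];c=-R.T@w["t"]
from scipy.spatial.transform import Rotation as Ro
yaw=-45;Q=Ro.from_euler('z',yaw-90,degrees=True).as_matrix()
tgt=np.array(P(40,-70,30-182))
def cam(p):
    C=p+Q@(c-T);R2=R@Q.T;d=dict(w);d["R"]=R2;d["t"]=-R2@C;return d
p=np.array([.5,-.05,.36])
for _ in range(10):
    p[:2]+=(tgt-ray(cam(p),318,215,.030))[:2]
print(p,c-T,R[2],r.inverse_kinematics(p,[180,0,yaw]))
r.reach(p,[180,0,yaw]);s=r.snapshot("wrist");np.savez("w7.npz",**s)
q=np.array([proj(s,np.array(P(x,y,z-182))) for x,y in((0,-110),(64,-110),(64,0)) for z in(44,36,28,20,12)]);print(q.round(1).tolist(),r.sense()["clock"])
i=s["frame"][90:300,200:450,::-1]
cv2.imwrite("pics/w7.png",cv2.resize(cv2.convertScaleAbs(i,alpha=1.6),None,fx=2.8,fy=2.8,interpolation=cv2.INTER_CUBIC))
```

```text
[ 0.50936756 -0.00107674  0.36      ] [-0.00024408  0.0835642  -0.01968021] [ 0.00145025 -0.29934748 -0.95414306] [-3.94841421e+00 -9.04972950e+00  8.89863107e+01 -2.54444375e-14
  1.00063419e+02  1.31051586e+02]
[[373.9, 233.6], [372.5, 230.5], [371.2, 227.6], [370.0, 224.8], [368.8, 222.2], [342.7, 177.8], [342.1, 175.9], [341.4, 174.1], [340.8, 172.5], [340.2, 170.9], [243.2, 232.6], [244.9, 229.6], [246.5, 226.7], [248.1, 223.9], [249.5, 221.3]] 35.4333
```

View pics/w7.png

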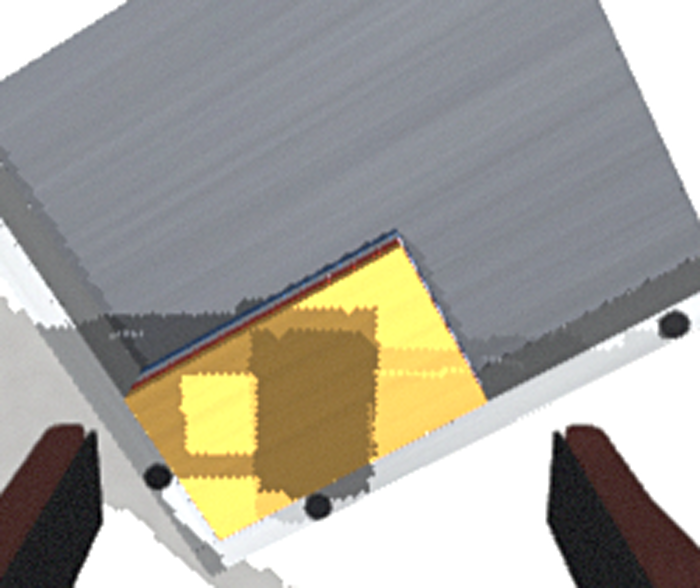

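The oblique view shows red, silver and blue bands of equal width parallel to the brass edge, so all four plates are aligned in the corner. Now I'll pick up the weight.

Run:
```python
from h import *
x,y=.5286,-.2975
r.reach([x,y,.33],[180,0,90]);r.servo_line([x,y,.221],speed=.12)
r.grab(30);s=r.sense();print(s["opening"],s["gripper_force"],s["tcp_pos"],s["contact_force"],s["clock"])
z0=s["tcp_pos"][2]
r.servo_line([x,y,.335],speed=.12);f=r.sense();print(f["contact_force"],f["opening"])
g=P(32,-55,0);r.servo_line([g[0],g[1],.335],speed=.12)
r.servo_line([g[0],g[1],.221+.049],speed=.07);r.wait(.2);f0=r.sense()["contact_force"][2];z=.221+.049
while z>.221+.039:
    z-=.001;r.servo_line([g[0],g[1],z],speed=.02);f=r.sense()["contact_force"][2]
    if f-f0>2.5:break
print("down",z,f,f0,r.sense()["tcp_pos"]-[g[0],g[1],0],r.sense()["clock"])
w=r.snapshot("wrist");cv2.imwrite("pics/w8.png",w["frame"][:,:,::-1])
```

```text
0.02354329730620709 29.99995082616806 [ 0.52866167 -0.29747399  0.22093861] [0.59396327 0.02488087 0.20384982] 39.9167
[-0.46281545 -0.33333807 -6.26597629] 0.02336556348655207
down 0.264 0.9703707140912762 -5.9741442119851955 [-4.36414692e-05 -1.52533087e-05  2.64882310e-01] 46.7
```

Run:
```python
from h import *
g=P(32,-55,0)
r.let_go();r.servo_line([g[0],g[1],.36],speed=.12)
p=[0.50937,-.00108,.36];r.reach([p[0]-.0,p[1]-.0,.40],[180,0,-45]);r.wait(.2)
s=r.snapshot("wrist");print(r.sense()["clock"])
cv2.imwrite("pics/w9.png",cv2.resize(cv2.convertScaleAbs(s["frame"][80:300,200:450,::-1],alpha=1.6),None,fx=2.7,fy=2.7,interpolation=cv2.INTER_CUBIC))
```

```text
51.0083
```

View pics/w9.png

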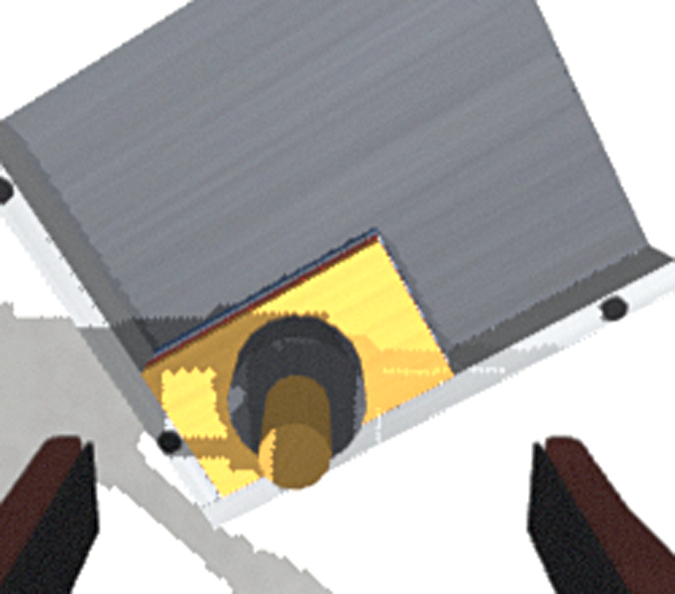

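The weight stands on the middle of the pile at about (298,390), the plates are square and flush, and the gripper is clear. I'm handing in.

```bash
python3 -c "
from station import r
print(r.hand_in())"
```

```text
the job is handed in; nothing more can be done
None
```

The job is handed in: the four plates are tapped home flush and square in the corner, the brass-posted weight rests on the middle of the pile, and I moved none of the other tools (51 s on the clock at the last check).

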